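# Sweep the whole tablets into the counting tray's trough and shut its cover

### The job

Sort the tablets on the blue counting tray: with the closed fingertips sweep the three whole round tablets over the lip into the open trough, and leave the two broken half tablets on the flat of the tray. Then reach behind the white trough cover, tip it over and push it fully shut. Only sweep and push, do not pick any tablet up or squash it, and leave the tube, bottle and vials beside the tray where they stand.

Things in the scene. Friction and masses are not known exactly. Their poses are not given: they have to be found in the camera images.
- tray: blue tablet counting tray, 172 x 208 x 36 mm, fixed. Origin on the desk under the middle of the lip; z up, -y from platform to trough, to the robot's right (yaw near 0). Flat platform: x -82 to 82, y 0 to 158 mm, top at z = 28 mm; 4 mm thick rims with tops at z = 36 mm along its +y edge and x sides, none at the lip (y = 0)
- trough (a point): middle of the trough's floor, at tray y = -21 mm, z = 6 mm. The trough runs along the lip: tray x -82 to 82 mm, y -42 to 0 mm, 22 mm deep below the platform, with an outer wall to y = -46 mm (top at z = 29 mm). A pouring beak sticks out 25 mm from its -x end
- cover (a joint): white cover plate hinged on the trough's outer wall, 160 (tray x) x 50 x 3 mm; a 40 mm wide tab sticks out 8 mm more at the middle of the free edge. 0 rad = shut, level over the trough, top at z = 32.5 mm; grows as it opens; 1.57 upright; starts 1.75 to 1.93, leaning back from the trough. Stiff hinge: it stays where it is left and moves with under 1 N at the edge
- cover_hinge (a point): middle of the cover's hinge axis, which runs along the tray's x at tray y = -46 mm, z = 31 mm
- cover_edge (a point): middle of the free edge of the cover's plate, 50 mm from the hinge axis (the tab reaches 8 mm farther)
- tablet_a: whole white round tablet lying flat on the platform, 25 mm in diameter and 7 mm thick, with a score line; origin at its centre
- tablet_b: whole white round tablet, as tablet_a
- tablet_c: whole white round tablet, as tablet_a
- half_a: half of a broken tablet lying flat on the platform, a half disc about 25 mm by 12 mm and 7 mm thick; origin at about its centre of mass (5 mm from the broken edge); its y points from the broken edge to the round side
- half_b: the other half of the broken tablet, as half_a
- tablet_tube: white and orange tablet tube standing to the right of the tray, 34 mm in diameter and 110 mm high; origin at the centre of its underside; loose
- saline_bottle: small white bottle with flip cap standing at the back right, 44 mm in diameter and 134 mm high; origin at the centre of its underside; loose
- vial_red: white vial with red cap and red band at the back right, 22 mm in diameter and 47 mm high; origin at the centre of its underside; loose
- vial_blue: white vial with blue cap and blue band at the back right, 22 mm in diameter and 47 mm high; origin at the centre of its underside; loose

How it is judged:
By the outcome, as a careful person would: the job done as asked, in the order asked, and still so for the second after the job is handed in, with the robot touching nothing.
It also fails if it takes over 54 s, if anything falls off the work surface, if the arm or the gripper's body presses on something with over 40 N, if the wrist force passes 120 N, or if a joint passes its speed limit or range.

### The arm

A 7-joint arm with a two-finger parallel gripper is mounted at the origin on the work surface; the furniture and walls round the work are solid. World frame = base frame: x ahead of the robot, y to its left, z up, the work surface at z = 0. Lengths are in m, angles in rad, forces in N, time in s.
With the tool pointing down it reaches from about 0.425 to 0.825 m from the base axis. Payload 3.6 kg.
Tool frame: the origin (TCP) lies at the very end of the fingers, on their centre line; the grasp point (between the pads) lies 19 mm behind it (arm.hold_point_z is the distance from the TCP to the grasp point, in m); z points along the fingers, y is the line along which they close (so a half turn about z gives the same grasp; the last joint's range is limited). The gripper opens to 85 mm and grips with 20 to 120 N. Pads are 22 mm wide; open, the fingers measure 114 mm over their backs; the gripper's body (76 mm by 85 mm) begins 54 mm behind the grasp point. The pads swing forward as they close: fully open they stand 13 mm farther back than shut.
Start: joints at [-1.236, 0.615, -0.013, 1.423, 0.008, 1.103, -0.04], TCP at [0.23, 0.608, 0.231] pointing down, gripper open.
Joint ranges: [-3.12, 3.12], [-0.3, 2.06], [-1.34, 1.32], [0.26, 2.42], [-1.36, 4.5], [0.01, 1.98], [-2.84, 2.84]. Speed limits (rad/s): [2.79, 2.79, 3.14, 3.14, 3.14, 3.14, 3.14].

### API

Orientations are given as a 3x3 rotation matrix whose columns are the frame's x, y, z axes.
In Python, from bench import arm gives the robot as it stands. Calls block until the motion is done:
- arm.goto(position, orientation): joint-space move of the TCP to a pose.
- arm.line_to(position, ori=None, v=0.15): straight line of the TCP; ori=None keeps the orientation; v is the mean speed in m/s.
- arm.movej(angles): joint-space move.
- arm.ungrasp() and arm.close(newtons=None): open the fingers fully, or close them until they stop; newtons is the grip in N (None keeps the last).
- arm.hold(seconds).
- arm.solve_ik(position, orientation): joint angles nearest the present ones, or None.
- arm.sense(): the state.
- arm.get_image(name): name is "scene" or "top" or "wrist"; returns (picture, depth): 480x640x3 uint8, red, green, blue; 480x640 float32, m along the optical axis (not along the pixel's ray), 0 where there is no reading.
- arm.camera_params(name): a dict with "intrinsics" (3x3 intrinsics, pixels), "rvec" (rotation vector, rad) and "tvec" (3), from world to camera coordinates, as OpenCV has them; the wrist camera has in their place "T_tool_cam" (4x4, takes a point from camera to tool coordinates, whose origin is the TCP and whose axes are the flange's). Camera axes: x right, y down, z forward; pixel columns grow to the right and rows downward; lengths in m; the calibration is good to about 2 mm. A picture is of the moment at which its call begins: read the wrist's pose just before it. camera_params takes no time and is no camera call.
A pose or a line that the arm cannot do raises arm.MotionError and nothing moves.
- arm.close_job(): hands the job in; it is judged then, once.
The state is a dict: "t": time; "q": joint angles; "joint_vel": joint speeds; "tau": joint torques, N m; "eef_pos": TCP position; "ee_rot": TCP orientation; "contact_force": force on the tool from outside, world axes, zero at the start; "torque": the same for the moment, N m; "width": opening from 0.0 (shut) to 1.0 (fully open); "finger_force": force on a finger pad.
Only numpy, scipy, OpenCV 4.12 (cv2) and the standard library are available. Lean on these libraries where they do the work, as an engineer would, in place of code of your own. Each camera call takes 0.05 s, during which the arm holds its last target. There are 200 camera calls.

## Working session

There is one attempt and no reset: what is moved stays moved. The work goes in short steps, each a Python script; the robot and the scene stay as the last script left them, time stands still between calls to the robot, and variables do not carry over. Pictures are saved under pics/ and viewed, at most 10 in all, crops included, and the job is handed in when it is done.

```bash
mkdir -p pics; ls
python3 - <<'E'
from bench import arm
import cv2,numpy as np
s=arm.sense();print(s['t'],s['eef_pos'],s['ee_rot'],arm.hold_point_z)
for n in("top","scene"):
    im,d=arm.get_image(n);np.savez(f"pics/{n}0.npz",im=im,d=d);cv2.imwrite(f"pics/{n}0.png",im[...,::-1]);print(n,arm.camera_params(n))
print(arm.camera_params("wrist"))
E
```

```text
pics
0.0 [0.22978864 0.60719116 0.23013398] [[-9.35283239e-01  3.53898971e-01 -8.84171049e-04]
 [ 3.53900074e-01  9.35280022e-01 -2.45306910e-03]
 [-4.11911137e-05 -2.60722261e-03 -9.99996600e-01]] 0.0187
top {'intrinsics': array([[458.7184819 ,   0.        , 322.90493482],
       [  0.        , 458.7184819 , 239.77120624],
       [  0.        ,   0.        ,   1.        ]]), 'rvec': array([ 2.1167982 , -2.11486986,  0.16019078]), 'tvec': array([-0.16378309,  0.52976802,  0.81885427])}
scene {'intrinsics': array([[457.19779866,   0.        , 313.063774  ],
       [  0.        , 457.19779866, 231.47481334],
       [  0.        ,   0.        ,   1.        ]]), 'rvec': array([ 2.03535482, -0.4590439 ,  0.28346778]), 'tvec': array([-0.54779132,  0.08178384,  0.81991901])}
{'intrinsics': array([[387.35698422,   0.        , 321.17353479],
       [  0.        , 387.35698422, 236.59248868],
       [  0.        ,   0.        ,   1.        ]]), 'T_tool_cam': array([[ 1.53935199e-04, -9.52971647e-01, -3.03059427e-01,
         7.79960477e-02],
       [ 9.99999896e-01,  1.65328979e-05,  4.55949519e-04,
         7.43044787e-04],
       [-4.29496513e-04, -3.03059466e-01,  9.52971550e-01,
        -1.42161328e-01],
       [ 0.00000000e+00,  0.00000000e+00,  0.00000000e+00,
         1.00000000e+00]])}
```

View pics/top0.png

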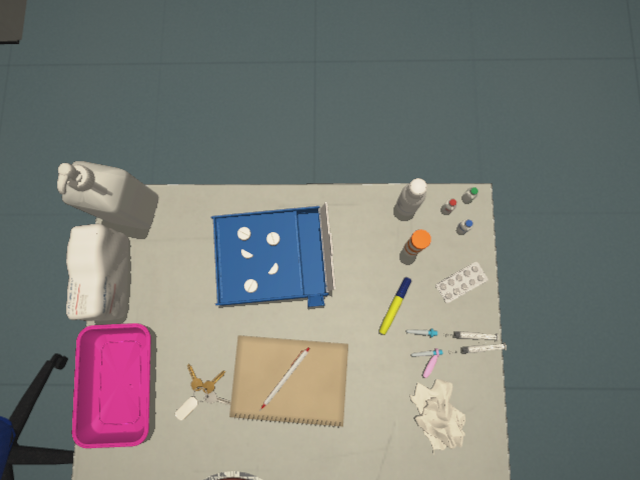

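View pics/scene0.png

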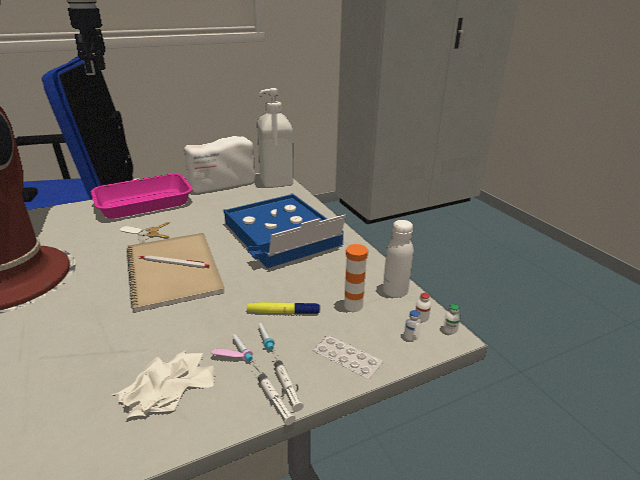

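The top view shows the tray at about (215-330, 205-305), with whole tablets at (244,233), (273,239) and (250,286) and halves at (247,254) and (273,269). The cover is open near x=326, and the beak at (317,300) confirms that tray -x points towards the robot. Next I'll localise these roughly and take a close wrist view.

```bash
cat > h.py <<'E'
from bench import arm
import cv2,numpy as np
def unproj(uv,K,R,t,z):  # R,t world->cam ; intersect plane z
    uv=np.atleast_2d(uv).astype(float);c=-R.T@t
    d=(np.linalg.inv(K)@np.c_[uv,np.ones(len(uv))].T).T@R
    return c+d*((z-c[2])/d[:,2])[:,None]
def cam(n,s=None):
    p=arm.camera_params(n)
    if n!="wrist": return p["intrinsics"],cv2.Rodrigues(p["rvec"])[0],np.array(p["tvec"])
    T=np.eye(4);T[:3,:3]=s["ee_rot"];T[:3,3]=s["eef_pos"];W=np.linalg.inv(T@p["T_tool_cam"])
    return p["intrinsics"],W[:3,:3],W[:3,3]
def rot(a):  # tool down, tool y at world angle a
    y=np.array([np.cos(a),np.sin(a),0]);z=np.array([0,0,-1.]);return np.c_[np.cross(y,z),y,z]
E
python3 - <<'E'
from h import *
K,R,t=cam("top")
for z,l in((.036,[(213,217),(218,306),(299,209)]),(.035,[(244,233),(273,239),(250,286),(247,254),(273,269)]),(.08,[(333,295),(326,205)])):print(unproj(l,K,R,t,z).round(4))
print(unproj([(412,188),(420,240)],K,R,t,.12))
s=arm.sense();print(s['ee_rot'])
for a in(np.pi/2,0,-np.pi/2,np.pi):
    for p in ((.60,.21,.3),(.5,.21,.3),(.6,.1,.3)):
        q=arm.solve_ik(p,rot(a));print(a,p,None if q is None else np.round(q,2))
E
```

```text
[[ 0.5766  0.0497  0.036 ]
 [ 0.4062  0.0324  0.036 ]
 [ 0.592  -0.1167  0.036 ]]
[[ 0.5452 -0.0114  0.035 ]
 [ 0.5334 -0.0676  0.035 ]
 [ 0.4436 -0.0262  0.035 ]
 [ 0.5044 -0.0186  0.035 ]
 [ 0.4758 -0.0689  0.035 ]]
[[ 0.4245 -0.1824  0.08  ]
 [ 0.5883 -0.1697  0.08  ]]
[[ 0.60791132 -0.32046035  0.12      ]
 [ 0.51577828 -0.33120202  0.12      ]]
[[-9.35299634e-01  3.53855767e-01 -8.30801789e-04]
 [ 3.53856742e-01  9.35297032e-01 -2.20630945e-03]
 [-3.66887601e-06 -2.35754524e-03 -9.99997221e-01]]
1.5707963267948966 (0.6, 0.21, 0.3) [-0.36  0.54 -0.01  1.36  0.01  1.24  1.19]
1.5707963267948966 (0.5, 0.21, 0.3) [-0.44  0.38  0.01  1.63 -0.    1.13  1.14]
1.5707963267948966 (0.6, 0.1, 0.3) [-0.25  0.49  0.08  1.45 -0.04  1.2   1.4 ]
0 (0.6, 0.21, 0.3) [-0.57  0.56  0.36  1.37 -0.2   1.25 -0.2 ]
0 (0.5, 0.21, 0.3) [-0.7   0.4   0.38  1.64 -0.16  1.13 -0.27]
0 (0.6, 0.1, 0.3) [-0.47  0.52  0.46  1.46 -0.24  1.22  0.01]
-1.5707963267948966 (0.6, 0.21, 0.3) [-0.77  0.63  0.74  1.38 -0.42  1.3  -1.58]
-1.5707963267948966 (0.5, 0.21, 0.3) [-0.93  0.46  0.77  1.65 -0.34  1.17 -1.66]
-1.5707963267948966 (0.6, 0.1, 0.3) [-0.63  0.58  0.76  1.46 -0.41  1.26 -1.4 ]
3.141592653589793 (0.6, 0.21, 0.3) [-0.12  0.57 -0.45  1.35  0.25  1.27  2.56]
3.141592653589793 (0.5, 0.21, 0.3) [-0.15  0.41 -0.43  1.62  0.18  1.15  2.52]
3.141592653589793 (0.6, 0.1, 0.3) [ 0.03  0.52 -0.38  1.44  0.2   1.22  2.77]
```

Run:
```python
from h import *
s=arm.sense()
arm.line_to([.17,.45,.3],v=.3)
arm.goto([.44,-.08,.22],rot(np.pi/2+.1))
arm.close(20)
s=arm.sense();im,d=arm.get_image("wrist");np.savez("pics/w1.npz",im=im,d=d,e=s['ee_rot'],p=s['eef_pos'])
cv2.imwrite("pics/w1.png",im[...,::-1]);print(s['t'],s['eef_pos'],s['contact_force'])
K,R,t=cam("wrist",s)
```

```text
3.775 [ 0.43997196 -0.08001008  0.21998825] [ 0.07192724  0.58306833 -0.34877236]
```

View pics/w1.png

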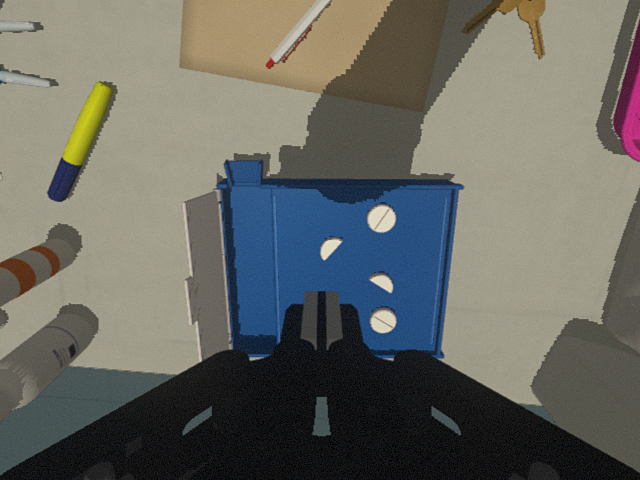

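The wrist view has its image top towards the robot. It shows T3 at (382,218), T1 at (383,321), the halves at (331,249) and (381,283), and tray corners at (462,186) and (441,356). The fingers hide T2. I'll segment the blobs and fit the tray.

Run:
```python
from h import *
def blobs(im,roi,K,R,t,z):
    u0,v0,u1,v1=roi;c=im[v0:v1,u0:u1].astype(int)
    m=((c.min(2)>125)).astype(np.uint8)
    n,l,st,ce=cv2.connectedComponentsWithStats(m)
    for i in range(1,n):
        if st[i,4]>15: p=ce[i]+(u0,v0);print(st[i,4],p.round(1),unproj(p,K,R,t,z)[0].round(4))
f=np.load("pics/w1.npz");K,R,t=cam("wrist",dict(ee_rot=f['e'],eef_pos=f['p']))
print("wrist");blobs(f['im'],(285,195,435,345),K,R,t,.034)
print(unproj([(463,186),(442,356),(219,181)],K,R,t,.036).round(4))
print("lip",unproj([(274,190),(278,300)],K,R,t,.028).round(4),"cover",unproj([(193,277),(196,323)],K,R,t,.085).round(4))
f=np.load("pics/top0.npz");K,R,t=cam("top")
print("top");blobs(f['im'],(222,220,295,300),K,R,t,.034)
f=np.load("pics/w1.npz")['im'];cv2.imwrite("pics/w1c.png",cv2.resize(f[150:370,170:480],None,fx=2.5,fy=2.5,interpolation=cv2.INTER_CUBIC)[...,::-1])
```

```text
wrist
609 [381.3 218.6] [ 0.4448 -0.0256  0.034 ]
260 [328.9 247.6] [ 0.4761 -0.0684  0.034 ]
237 [382.8 282.2] [ 0.5049 -0.0152  0.034 ]
469 [382.8 321.2] [ 0.545  -0.0093  0.034 ]
[[ 0.4091  0.0388  0.036 ]
 [ 0.5763  0.0537  0.036 ]
 [ 0.4255 -0.1672  0.036 ]]
lip [[ 0.4301 -0.1213  0.028 ]
 [ 0.5358 -0.1108  0.028 ]] cover [[ 0.4931 -0.1737  0.085 ]
 [ 0.5334 -0.1713  0.085 ]]
top
142 [243.4 232.9] [ 0.5455 -0.0101  0.034 ]
144 [272.6 238.1] [ 0.5354 -0.0667  0.034 ]
70 [245.8 253.7] [ 0.5052 -0.016   0.034 ]
71 [273.4 269. ] [ 0.4759 -0.0695  0.034 ]
154 [250.5 285.4] [ 0.4449 -0.0269  0.034 ]
```

View pics/w1c.png

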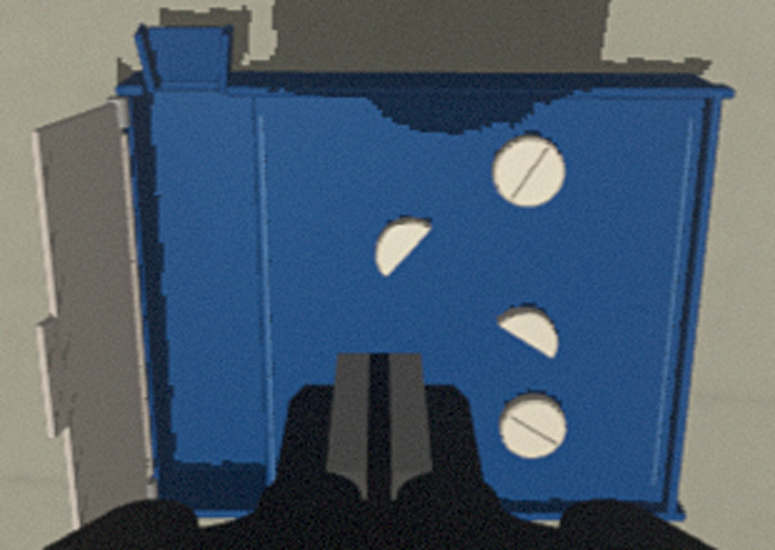

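```bash
cat >> h.py <<'E'
O=np.array([.508,-.1145]);YAW=.094
def W(x,y,z): c,s=np.cos(YAW),np.sin(YAW);return [O[0]+c*x-s*y,O[1]+s*x+c*y,z]
def sweep(p,e,back,yend,z=.0305,v=.07):
    p,e=np.array(p),np.array(e);u=(e-p)/np.linalg.norm(e-p)
    o=rot(np.pi/2+YAW+np.arctan2(u[0],-u[1]))
    a=p-back*u;b=p+u*((yend-p[1])/u[1])
    arm.goto(W(*a,.08),o);arm.line_to(W(*a,z),v=.1)
    f=arm.sense()['contact_force'];arm.line_to(W(*b,z),v=v);g=arm.sense()
    print(g['t'],(g['contact_force']-f).round(2),g['eef_pos'].round(4));arm.line_to(W(*b,.08),v=.15)
def snap(name,pos=(.54,-.08,.22)):
    arm.goto(pos,rot(np.pi/2+YAW));s=arm.sense();im,d=arm.get_image("wrist")
    np.savez(f"pics/{name}.npz",im=im,d=d,e=s['ee_rot'],p=s['eef_pos']);cv2.imwrite(f"pics/{name}.png",im[...,::-1])
E
python3 - <<'E'
from h import *
f=np.load("pics/w1.npz");print(f['d'][[300,300,325,325],[312,332,312,332]])
arm.line_to([.44,-.08,.1],v=.2) 
sweep((.0318,.045),(.0185,-.018),.029,-.003)
snap("w2")
E
```

```text
[0.14546625 0.14426138 0.12840644 0.1273935 ]
7.0 [ 0.57  0.44 -0.26] [ 0.53   -0.1146  0.0304]
```

View pics/w2.png

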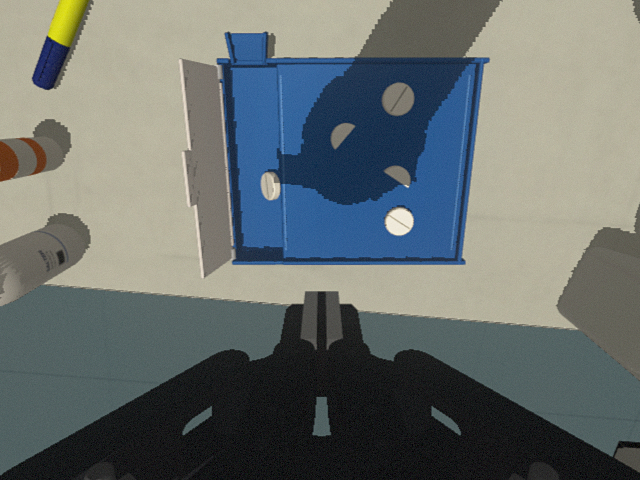

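T2 is in the trough at (270,185), but it looks tilted against the lip wall. I'll check its height from the depth image and sweep T1 meanwhile.

```bash
cat >> h.py <<'E'
def cloud(name,roi):
    f=np.load(f"pics/{name}.npz");K,R,t=cam("wrist",dict(ee_rot=f['e'],eef_pos=f['p']));u0,v0,u1,v1=roi
    v,u=np.mgrid[v0:v1,u0:u1];z=f['d'][v0:v1,u0:u1]
    P=(np.stack([u*z,v*z,z],-1)@np.linalg.inv(K).T-t)@R
    q=P[...,:2]-O;c,s=np.cos(YAW),np.sin(YAW)
    return np.stack([c*q[...,0]+s*q[...,1],-s*q[...,0]+c*q[...,1],P[...,2]],-1)*1000,f['im'][v0:v1,u0:u1]
E
python3 - <<'E'
from h import *
C,im=cloud("w2",(255,165,295,207));m=im.min(2)>110
print(C[m].min(0).round(1),C[m].max(0).round(1),m.sum())
print(np.round(C[4:38:3,2::3,2]).astype(int));print(np.round(C[20,2::3,1]).astype(int))
C,im=cloud("w2",(360,70,420,240));print("plat z",np.median(C[...,2]),C[5,-8,:])
sweep((.0469,.1008),(.062,-.018),.025,-.003,v=.06)
sweep((-.0546,.0938),(-.062,-.018),.025,-.003,v=.06)
snap("w3")
f=np.load("pics/w3.npz")['im'];cv2.imwrite("pics/w3c.png",cv2.resize(f[25:285,160:500],None,fx=2.2,fy=2.2,interpolation=cv2.INTER_CUBIC)[...,::-1])
E
```

```text
[-42.9 -22.7   4.3] [ 32.9  32.7 361.4] 418
[[  5   7   5   5   7   5   6   5  27  28  28  28  28]
 [  6   8   6  17  21  20   5   6  28  29  27  28  28]
 [  5   4  15 361  24  25  23   7  28  27  27  27  27]
 [  6   5  14  19  24  25  25  23  28  29  28  29  28]
 [  5   5  14  19  24  27  27  25  27  28  26  27  27]
 [  5   5  15  18  24  26  28  26  25  28  26  26  28]
 [  5   7  13  18  24  28  28  25  26  28  27  27  26]
 [  6   5  13  19  24  27  27  26  28  28  29  28  28]
 [  6   5  13  18  23  27  27  27  27  28  28  28  28]
 [  5   6   5  17  22  27  27  25  27  28  28  27  27]
 [  6   5   6   6  22  24   7   4   4  27  28  28  27]
 [  5   6   5   5   6   6   5   4   4  29  28  26  28]]
[-26 -23 -20 -16 -13 -10  -7  -5  -2   1   3   6   9]
plat z 27.762433789544872 [-72.55473024 105.43726314  28.37058601]
11.8333 [-1.84 -0.59  0.12] [ 0.5681 -0.1115  0.0305]
15.8417 [ 0.21  0.24 -0.68] [ 0.4475 -0.1229  0.0305]
```

View pics/w3c.png

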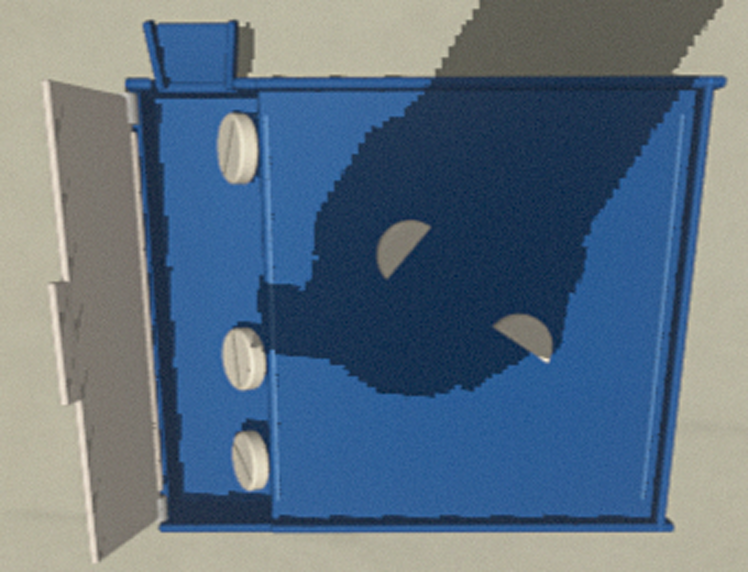

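All three whole tablets are in the trough, leaning against the lip wall at crop (238,148), (244,358) and (250,462). The halves haven't moved. I'll check that the leaning tops clear the cover's underside (z ≈ 29.5) and measure the cover.

Run:
```python
from h import *
C,im=cloud("w3",(160,25,500,285));C=C.reshape(-1,3);w=(im.min(2)>95).ravel()
x,y,z=C.T
print("plat",np.median(z[(y>4)&(y<12)&(abs(x)<75)]),"floor",np.median(z[(y>-38)&(y<-28)&(abs(x)<75)&(z<15)]))
for a,b in((-80,-45),(0,38),(42,80)):
    m=w&(x>a)&(x<b)&(y>-32)&(y<-2)&(z>0)&(z<40);P=C[m];k=P[:,1]>-11
    print(P.mean(0).round(1),P.min(0).round(1),P.max(0).round(1),"top z pct",np.percentile(P[k,2],[50,80,90,95]).round(1))
m=(y<-44)&(z>38)&(z<100);P=C[m];print(len(P),[(k,P[(P[:,2]>k)&(P[:,2]<k+8),1].mean().round(1)) for k in range(38,88,8)],P.max(0).round(1),P.min(0).round(1))
```

```text
plat 27.584100611979952 floor 5.507139747053694
[-61.7 -11.4  22.4] [-75.5 -21.6   4.4] [-49.5  -3.   31.4] top z pct [27.4 29.  29.6 30.1]
[ 17.4 -12.2  21.3] [  5.4 -23.1   3.7] [33.5 -3.1 29.6] top z pct [26.4 28.  28.6 28.8]
[ 59.9 -11.1  22.2] [ 48.2 -21.5   3.2] [78.8 -2.8 31.3] top z pct [27.4 28.7 29.4 29.9]
7230 [(38, np.float64(-49.9)), (46, np.float64(-52.1)), (54, np.float64(-54.3)), (62, np.float64(-56.5)), (70, np.float64(-58.9)), (78, np.float64(-61.0)), (86, np.float64(-62.9))] [ 81.4 -47.6  88.1] [-78.7 -65.   38. ]
```

The outer tablets' tops are at about 29.5-30 mm, which would touch the cover. I'll nudge each one flat, lowering the fingertip lightly onto the high rim in small steps with the force watched.

```bash
cat > flat.py <<'E'
from h import *
def flat(x,y=-.0095,zend=.018,lim=2.5):
    o=rot(np.pi/2+YAW);arm.goto(W(x,y,.06),o);arm.line_to(W(x,y,.032),v=.1);arm.hold(.1);f0=arm.sense()['contact_force'];log=[]
    z=.0305;dx=.003
    while z>=zend:
        arm.line_to(W(x,y,z),v=.03);F=(arm.sense()['contact_force']-f0);log.append((round(z*1e3,1),round(F[2],2)))
        if np.linalg.norm(F)>lim: log.append("stop");break
        z-=.0015
    print(x,log,arm.sense()['t']);arm.line_to(W(x,y,.06),v=.15)
E
python3 - <<'E'
from flat import *
flat(.0174)
snap("w4")
C,im=cloud("w4",(160,25,500,285));C=C.reshape(-1,3);w=(im.min(2)>95).ravel();x,y,z=C.T
m=w&(x>0)&(x<40)&(y>-40)&(y<-2)&(z>0)&(z<40);print(C[m].mean(0),C[m].min(0),C[m].max(0))
E
```

```text
0.0174 [(30.5, np.float64(-1.94)), (29.0, np.float64(0.27)), (27.5, np.float64(4.57)), 'stop'] 19.0833
[ 17.78600219 -12.78685633  20.63398896] [  5.95186695 -24.43072596   4.23095994] [33.32659667 -2.85357067 30.10560381]
```

It locked by friction at 4.6 N. I'll add a small sideways wiggle to break the friction.

```bash
cat > flat.py <<'E'
from h import *
def flat(x,ztop,y=-.0095,zend=.018,amp=.004):
    o=rot(np.pi/2+YAW);arm.goto(W(x,y,.045),o);arm.line_to(W(x,y,ztop+.001),v=.1);arm.hold(.1);f0=arm.sense()['contact_force'];log=[]
    z=ztop;sgn=1;n=0
    while z>=zend and n<14:
        n+=1;arm.line_to(W(x+sgn*amp,y,z),v=.06);sgn=-sgn
        F=arm.sense()['contact_force']-f0;log.append((round(z*1e3,1),*[float(k) for k in F.round(1)]))
        if np.linalg.norm(F)>9: log.append("stop");break
        if abs(F[2])<4: z-=.0015
    print(x,log,arm.sense()['t']);arm.line_to(W(x,y,.045),v=.15)
E
python3 - <<'E'
from flat import *
flat(.0174,.0275)
snap("w5")
C,im=cloud("w5",(160,25,500,285));C=C.reshape(-1,3);w=(im.min(2)>95).ravel();x,y,z=C.T
m=w&(x>0)&(x<40)&(y>-40)&(y<-2)&(z>0)&(z<40);print(C[m].mean(0),C[m].min(0),C[m].max(0))
E
```

```text
0.0174 [(27.5, 0.4, -0.0, 1.7), (26.0, 1.3, -0.2, 5.2), (26.0, 0.8, -2.1, -0.6), (24.5, -1.1, -4.0, -2.1), (23.0, 0.1, -4.5, -3.2), (21.5, 1.4, -5.3, -1.4), (20.0, -12.6, -4.7, 19.0), 'stop'] 23.3167
[ 16.67671114 -15.71300586  12.15588767] [  4.13614642 -29.49975217   3.94405824] [30.18009461 -2.07543161 26.48980855]
```

The middle tablet now lies flat. The late force came from the finger flank rubbing the lip, so I'll do the outer two farther from the lip and stop higher.

Run:
```python
from flat import *
flat(.0599,.029,y=-.0125,zend=.0225)
flat(-.0617,.029,y=-.0125,zend=.0225)
snap("w6")
C,im=cloud("w6",(160,25,500,285));C=C.reshape(-1,3);w=(im.min(2)>95).ravel();x,y,z=C.T
for a,b in((-80,-35),(-5,38),(38,80)):
    m=w&(x>a)&(x<b)&(y>-40)&(y<-2)&(z>0)&(z<40);print(C[m].mean(0).round(1),np.percentile(C[m],[3,97],axis=0).round(1))
f=np.load("pics/w6.npz")['im'];cv2.imwrite("pics/w6c.png",cv2.resize(f[25:285,160:500],None,fx=2.2,fy=2.2,interpolation=cv2.INTER_CUBIC)[...,::-1])
```

```text
0.0599 [(29.0, -1.7, 1.3, 5.1), (29.0, -0.3, 2.1, 5.8), (29.0, -0.3, 2.4, 6.0), (29.0, -0.2, 2.7, 7.9), (29.0, -0.3, 1.2, 6.3), (29.0, -0.2, 2.4, 6.6), (29.0, -0.3, 2.1, 6.1), (29.0, -0.8, 3.2, 5.9), (29.0, 0.9, 0.5, 6.1), (29.0, -0.1, 2.4, 6.7), (29.0, 0.0, 1.2, 5.6), (29.0, -0.1, 1.7, 6.3), (29.0, 0.0, 1.8, 5.1), (29.0, 0.4, 0.3, 6.3)] 29.525
-0.0617 [(29.0, -0.6, 1.0, 4.2), (29.0, -1.8, 0.6, 2.7), (27.5, -1.2, 2.7, 5.1), (27.5, -0.7, 2.1, 0.7), (26.0, -1.7, 0.3, -1.1), (24.5, -1.1, 0.4, -1.6), (23.0, -0.9, 0.4, -0.7)] 32.6917
[-62.7 -15.3  16.6] [[-73.6 -26.9   6. ]
 [-52.   -4.5  21.2]]
[ 16.8 -15.6  12.1] [[  5.6 -27.1   5.6]
 [ 28.1  -5.1  13.8]]
[ 56.6 -11.7  21.6] [[ 45.9 -20.9   5.4]
 [ 68.4  -4.1  29.2]]
```

View pics/w6c.png

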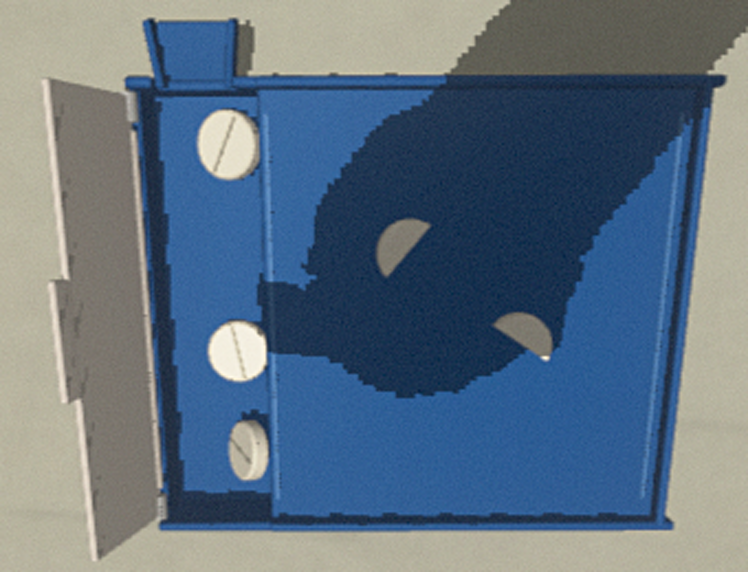

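The middle tablet is flat and the -x one sits low (top at about 21 mm). T1 at crop (248,450) still leans with its top at about 29.5, so I'll make one more brief try.

```bash
sed -i 's/n<14/n<9/; s/<4: z/<7.5: z/; s/v=.06/v=.1/; s/>9:/>12:/' flat.py
python3 - <<'E'
from flat import *
print(arm.sense()['t'])
flat(.0566,.0285,y=-.0095,zend=.0225,amp=.005)
s=arm.sense();im,d=arm.get_image("top");cv2.imwrite("pics/top7.png",im[...,::-1])
o=rot(np.pi/2+YAW)
for y in(-.02,-.05,-.08,-.1):
    for z in(.12,.055): q=arm.solve_ik(W(0,y,z),o);print(y,z,q is not None)
K,R,t=cam("top");c=im[195:315,205:340]
cv2.imwrite("pics/top7c.png",cv2.resize(c,None,fx=5,fy=5,interpolation=cv2.INTER_CUBIC)[...,::-1])
E
```

```text
33.875
0.0566 [(28.5, 0.6, 1.3, 2.9), (27.0, 0.7, 0.5, 5.6), (25.5, 1.2, -1.2, 0.2), (24.0, -1.4, -1.7, -1.2)] 36.0333
-0.02 0.12 True
-0.02 0.055 True
-0.05 0.12 True
-0.05 0.055 True
-0.08 0.12 True
-0.08 0.055 True
-0.1 0.12 True
-0.1 0.055 True
```

The force dropped to zero, so T1 has slipped down. Now I'll close the cover, following its arc from behind.

Run:
```python
from h import *
o=rot(np.pi/2+YAW)
p=arm.sense()['eef_pos'];arm.line_to([p[0],p[1],.112],v=.3)
arm.line_to(W(0,-.1,.112),ori=o,v=.25);arm.line_to(W(0,-.1,.07),v=.2);arm.hold(.05)
f0=arm.sense()['contact_force'];log=[]
for d in(90,72,55,38,22,8,0):
    a=np.radians(d);r=.038
    arm.line_to(W(0,-.046+r*np.cos(a)-.0015*np.sin(a)-.0075,.031+r*np.sin(a)+.0015*np.cos(a)),v=.12)
    log.append((d,*(arm.sense()['contact_force']-f0).round(1).tolist()))
    if np.abs(log[-1][1:]).max()>20: break
for z in(.0318,.0312,.0306,.03):
    if arm.sense()['contact_force'][2]-f0[2]>6: break
    arm.line_to(W(0,-.0155,z),v=.05);log.append((z,*(arm.sense()['contact_force']-f0).round(1).tolist()))
print(log,arm.sense()['t'])
```

```text
[(90, 0.1, -0.9, 0.0), (72, 1.1, -0.3, -0.3), (55, -0.6, 0.4, -1.1), (38, 0.5, -1.2, 0.4), (22, -0.4, -0.4, 0.6), (8, 0.4, 0.7, -0.4), (0, 0.2, -0.2, 0.2), (0.0318, -0.3, -0.2, 5.5), (0.0312, -1.2, 0.3, 9.8)] 40.2667
```

The cover is pressed to its stop at about 10 N. I'll lift off and check.

Run:
```python
from h import *
arm.line_to(W(0,-.0155,.1),v=.2)
snap("w8")
C,im=cloud("w8",(160,25,500,285));C=C.reshape(-1,3);x,y,z=C.T
for a in(-60,-30,30,60):print(a,[round(float(np.median(z[(abs(x-a)<10)&(abs(y-b)<3)])),1) for b in(-42,-30,-15,0,10)])
print(arm.sense()['t'])
f=np.load("pics/w8.npz")['im'];cv2.imwrite("pics/w8c.png",cv2.resize(f[15:300,0:500],None,fx=1.6,fy=1.6,interpolation=cv2.INTER_CUBIC)[...,::-1])
```

```text
-60 [31.9, 32.0, 32.0, 31.6, 27.5]
-30 [32.0, 32.0, 32.0, 31.5, 27.5]
30 [32.0, 32.0, 32.1, 31.7, 27.5]
60 [31.9, 32.2, 32.0, 31.7, 27.6]
41.4
```

View pics/w8c.png

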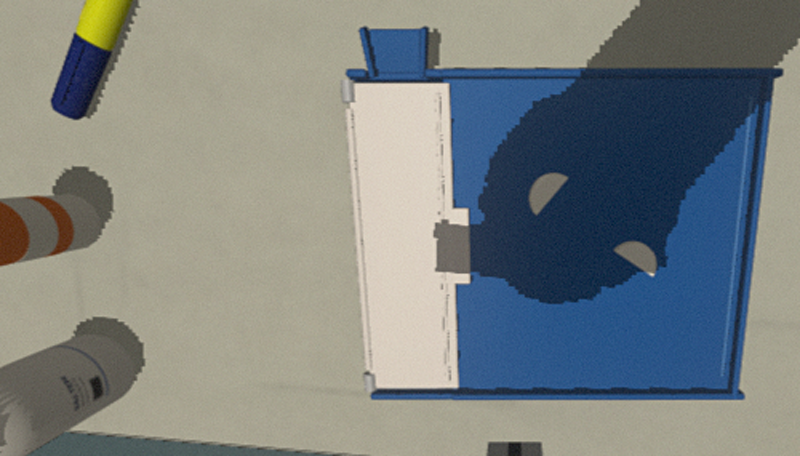

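The cover is level and shut (crop 350-455, 80-390), with its top at about 32.5 mm once the depth bias is allowed for. Both halves are on the platform, at (548,193) and (637,257), and the tube and bottle are still standing. Handing in.

```bash
python3 -c "
from bench import arm
print(arm.close_job())"
```

```text
the job is handed in; nothing more can be done
None
```

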